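# Index the lens gauging table

## Task

Two lenses wait in the nests of the small gauging turntable; its third nest, the empty one, stands under the dial gauge. Draw the sprung index plunger, park it on its sleeve so that the table is free, turn the table by its T-bar until the round uncut lens (not the one already cut to shape) is under the gauge's spindle, then let the plunger drop fully home in that notch so that the table is locked. Leave both lenses in their nests and do not shift the pen or the small boxes beside the fixture.

Things in the scene. Friction and masses are not known exactly. Their poses are not given: they have to be found in the camera images.
- fixture: The fixture's fixed part: grey base 280 x 140 mm with a round middle. Origin on the turntable's vertical axis at the work surface (height 0). Its x axis runs from the plunger (x = -90 mm) through the axis to the gauge spindle (x = +58 mm); at yaw 0 the plunger is on the robot's side. The turntable plate is 200 mm across, 18 to 30 mm high, with three 11 mm rim notches, each opposite a nest.
- turntable (a joint): Turn of the table, rad, 0 at the start, positive anticlockwise from above, -4.5 to 4.5. Drag about 0.1 N m; with the plunger up it turns freely and stays where it is left. The plunger locks it every 120 degrees (0, +2.094, -2.094) with about 0.01 rad of play either way.
- plunger (a joint): Lift of the sprung plunger, m: 0 fully home, its pin 9.5 mm deep in a notch; from 0.010 clear of the plate (not over a notch, the pin rides on the plate at about 0.009 and drops by itself when a notch comes under it); about 0.0135 parked; 0.024 upper stop. A spring pushes it down with 4 N (home) to 8 N (up), plus 1 N of weight.
- plunger_knob (a joint): Turn of the plunger's T-knob, rad, positive anticlockwise from above, -1.8 to 1.8. At 0 its cross pin lies in the sleeve's deep slot: the plunger can go down and the knob cannot turn. Lifted 0.017 or more it turns freely either way; let down at about +1.57 or -1.57 it stays parked at 0.0135. To release: lift to 0.018 or more, turn back to 0, let down.
- plunger_grip (a point): Middle of the plunger's T-knob, a black bar 44 mm long, 12 mm thick, 19 mm high, 96 mm above the surface when home; rises and turns with the knob. The bar's length is along this frame's y, so fingers close along its x. Under the bar is a 9 mm stem, then the slotted sleeve (26 mm across, top 74 mm above the surface) on a 34 mm wide bracket (44 to 56 mm high).
- table_grip (a point): Middle of the table's T-bar, on the turntable's axis: a black bar 68 mm long, 14 mm thick, 23 mm high, 97 mm above the surface, on a 22 mm column (30 mm just under the bar). Its frame turns with the table: the bar's length is along its x, so fingers close along its y.
- gauge_tip (a point): Tip of the dial gauge's fixed spindle, pointing down, 42 mm above the surface, 58 mm from the turntable's axis, 2.5 mm above a lens that lies under it. The gauge is round, 39 mm across, 62 to 75 mm high, on a 26 mm wide arm (54 to 62 mm high) from an upright 113 to 137 mm from the axis.
- nest_a (a point): Centre of one of the two nests that hold a lens at the start: a 44 mm rubber pad, top 33 mm above the surface, three upright 5 mm pins round it, 58 mm from the axis. It starts 120 degrees anticlockwise from the gauge, so turning the table by -2.094 brings it under the spindle. Turns with the table.
- nest_b (a point): Centre of the other nest that holds a lens, the same in form; at the start 120 degrees clockwise from the gauge, so turning the table by +2.094 brings it under the spindle.
- lens_round: The uncut lens: a round brown disc 66 mm across, 7 mm thick in the middle, loose, lying in nest_a or nest_b. Origin at the centre of its underside.
- lens_edged: The finished lens, cut to shape: a brown rounded oblong 53 x 37 mm, 5.5 mm thick, loose, lying in the other of the two nests. Origin at the centre of its underside.
- marker_pen: A pen 135 mm long, 16 mm thick, lying beside the fixture on its left (+y) side; bystander. Origin under its middle.
- pad_box_left: A small closed box 27 x 40 x 19 mm at the fixture's near left corner; bystander. Origin under its middle.
- pad_box_right: A small closed box of the same size at the fixture's near right corner; bystander. Origin under its middle.
There are look-alikes about, which are no part of the job. Of the things that look like the lens_round, the smaller one is meant.

How it is judged:
On the way, in this order (a step that is already met when the one before it is completed fails the run):
1. the plunger is drawn clear of the plate (value of joint plunger above 0.011 m), for 0.2 s.
2. the round lens is brought under the gauge spindle (horizontal distance between lens_round and gauge_tip below 0.01 m), for 0.1 s.
At the end, for the whole second after the job is handed in: The round lens lies under the gauge, its centre within 6 mm of the spindle seen from above, the plunger is home in its notch (lift under 2 mm), and the table and the lens are at rest (horizontal distance between lens_round and gauge_tip below 0.006 m and value of joint plunger below 0.002 m and velocity of joint turntable between -0.05 and 0.05 rad/s and linear speed of lens_round below 0.01 m/s); the robot touches nothing.
It fails at once if the round lens is taken or knocked out of its nest (not (horizontal distance between lens_round and nest_a below 0.012 m or horizontal distance between lens_round and nest_b below 0.012 m) or z of lens_round in the frame of fixture above 0.045 m or z of lens_round in the frame of fixture below 0.025 m).
It fails at once if the cut lens is taken or knocked out of its nest (not (horizontal distance between lens_edged and nest_a below 0.012 m or horizontal distance between lens_edged and nest_b below 0.012 m) or z of lens_edged in the frame of fixture above 0.045 m or z of lens_edged in the frame of fixture below 0.025 m).
It fails at once if the pen is moved (distance of marker_pen from where it was at the start of the episode above 0.02 m).
It fails at once if the left box is moved (distance of pad_box_left from where it was at the start of the episode above 0.02 m).
It fails at once if the right box is moved (distance of pad_box_right from where it was at the start of the episode above 0.02 m).
It also fails if it takes over 58 s, if anything falls off the work surface, if the arm or the gripper's body presses on something with over 40 N, if the wrist force passes 120 N, or if a joint passes its speed limit or range.

## Robot

A 6-joint arm with a two-finger parallel gripper is mounted at the origin on a cart in front of the work surface, level with it; the furniture and walls round the work are solid. World frame = base frame: x ahead of the robot, y to its left, z up, the work surface at z = 0. Lengths are in m, angles in rad, forces in N, time in s.
With the tool pointing down it reaches from about 0.35 to 0.725 m from the base axis. Payload 4.3 kg.
Tool frame: the origin (TCP) lies midway between the tips of the shut fingers; the grasp point (between the pads) lies 19 mm behind it; z points along the fingers, y is the line along which they close (so a half turn about z gives the same grasp; the last joint's range is limited). The gripper opens to 85 mm and grips with 20 to 120 N. Pads are 22 mm wide; open, the fingers measure 114 mm over their backs; the gripper's body (76 mm by 85 mm) begins 54 mm behind the grasp point. The pads swing forward as they close: fully open they stand 13 mm farther back than shut.
Start: joints at [1.04, 0.377, 0.081, 1.274, 0, 1.46], TCP at [0.235, 0.525, 0.194] pointing down, gripper open.
Joint ranges: [-2.72, 2.72], [-0.84, 1.66], [-1.02, 1.22], [-1.77, 2.12], [-1.37, 1.28], [-3.14, 3.14]. Speed limits (rad/s): [2.57, 2.57, 3.14, 3.14, 3.14, 3.14].

## Interface

Orientations are given as a unit quaternion [w, x, y, z].
In Python, from bench import monitor, eyes, env gives the robot as it stands.
- The arm moves only by the tool arm_command, never from a script. Its argument "rows" is a list of rows, each a list of 2 entries, a list of its own where there are three numbers: the shift along the world's x, y, z in units of 0.15 m (1.0 is 0.15 m), then the turn, a rotation vector about the world's x, y, z in units of 180 degrees (1.0 is 180 degrees). In form: [[[dx, dy, dz], [ax, ay, az]], ...]. A call has 1 to 20 rows; each row shifts and turns the commanded pose from where the row before left it; what a row does not reach is not made up. A row lasts 1/8 s, in which the tool goes at most 62.5 mm and 10.7 degrees, less where a joint would pass 70% of its speed; a pose out of reach is approached as far as the arm can. A call with a number of a shift or a turn outside -1 to 1 is refused whole. A call with a gripper value outside its range is refused whole. "grip" is the closure in counts, from 0 (fully open) to 255 (shut), set as the call begins (left out, the last holds). The fingers move at their own pace and stop on an object; "grip_force" is the grip in N (left out, the last holds). Time passes only in rows, so rows that do not move let the fingers close. It gives the time, the measured TCP pose, the force, the opening and the grip force at its end, in the units of the state.
- monitor.get_obs(): the state, without advancing time (a new reading comes with each control period).
- eyes.grab_frame(name): name is "scene" or "top" or "wrist"; returns the picture (480x640x3 uint8, red, green, blue); there is no depth.
- eyes.camera_params(name): a dict with "intrinsics" (3x3 intrinsics, pixels), "xyz" and "attitude" of the camera in the world; the wrist camera has in their place "tool_from_camera" (4x4, takes a point from camera to tool coordinates, whose origin is the TCP and whose axes are the flange's). Camera axes: x right, y down, z forward; pixel columns grow to the right and rows downward; lengths in m; the calibration is good to about 2 mm. A picture is of the moment at which its call begins: read the wrist's pose just before it. camera_params takes no time and is no camera call.
- env.hand_in(): hands the job in; it is judged then, once.
The state is a dict: "t": time; "joint_pos": joint angles; "dq": joint speeds; "joint_efforts": joint torques, N m; "tool_pos": TCP position; "tool_rot": TCP orientation; "wrist_force": force on the tool from outside, world axes, zero at the start; "ft_torque": the same for the moment, N m; "opening": finger opening in m; "gripper_force": force on a finger pad.
Only numpy, scipy, OpenCV 4.12 (cv2) and the standard library are available. Lean on these libraries where they do the work, as an engineer would, in place of code of your own. Each camera call takes 0.05 s, during which the arm holds its last target. There are 200 camera calls.

## Working session

There is one attempt and no reset: what is moved stays moved. The work goes in short steps, Python scripts to look and compute and a tool call to move; the robot and the scene stay as the last step left them, time stands still between calls to the robot, and variables do not carry over. Pictures are saved under pics/ and viewed, at most 10 in all, crops included, and the job is handed in when it is done.

Besides the shell and the picture viewer there is one more tool, called after ">>>" as a command line: name --argument value ..., lists and objects as JSON in quotes. arm_command: Moves the arm, as the interface text tells. Its arguments: {"type":"object","properties":{"rows":{"type":"array","items":{"type":"array"}},"grip":{"type":"number"},"grip_force":{"type":"number"}},"required":["rows"]}

```bash
ls; mkdir -p pics; python3 - <<'E'
from bench import monitor, eyes
import cv2
print(monitor.get_obs())
for n in("top","scene"):
    print(n,eyes.camera_params(n)); cv2.imwrite(f"pics/{n}0.png",eyes.grab_frame(n)[:,:,::-1])
print(eyes.camera_params("wrist"))
E
```

```text
pics
{'t': 0.0, 'joint_pos': array([1.03970293e+00, 3.78062947e-01, 7.96620826e-02, 1.27442100e+00,
       4.71139283e-06, 1.46051952e+00]), 'dq': array([-2.19434012e-04,  1.41966947e-04, -1.53033500e-03, -2.05101934e-04,
       -1.62226559e-04,  5.33969662e-05]), 'joint_efforts': array([-2.47141616e-03, -4.63604629e+01,  2.69876271e+01,  2.10791628e-02,
       -3.56766623e-04, -8.42206987e-06]), 'tool_pos': array([0.23450358, 0.52421639, 0.19347505]), 'tool_rot': array([-3.21478067e-04,  2.08859101e-01,  9.77945218e-01, -9.60397124e-04]), 'wrist_force': array([ 0.57437565, -1.57830587,  0.41278053]), 'ft_torque': array([-0.03941179, -0.01678828,  0.04183869]), 'gripper_force': 0.0, 'opening': 0.08531134292886054}
top {'intrinsics': array([[575.16259916,   0.        , 324.8702222 ],
       [  0.        , 575.16259916, 241.65801282],
       [  0.        ,   0.        ,   1.        ]]), 'xyz': array([ 0.36532803, -0.04552375,  0.9093942 ]), 'attitude': array([-0.05198413,  0.70543841, -0.70349956,  0.06886703])}
scene {'intrinsics': array([[480.56985875,   0.        , 319.06802779],
       [  0.        , 480.56985875, 240.89730311],
       [  0.        ,   0.        ,   1.        ]]), 'xyz': array([ 0.04621352, -0.65353828,  0.5187518 ]), 'attitude': array([-0.47557687,  0.8195803 , -0.27386116,  0.16466581])}
{'intrinsics': array([[341.61174486,   0.        , 314.98351529],
       [  0.        , 341.61174486, 235.31218312],
       [  0.        ,   0.        ,   1.        ]]), 'tool_from_camera': array([[ 1.54375774e-04, -9.64948161e-01, -2.62440514e-01,
         6.54374791e-02],
       [ 9.99999911e-01,  4.59359104e-05,  4.19333075e-04,
        -9.99354129e-06],
       [-3.92579236e-04, -2.62440555e-01,  9.64948082e-01,
        -1.79160691e-01],
       [ 0.00000000e+00,  0.00000000e+00,  0.00000000e+00,
         1.00000000e+00]])}
```

View pics/top0.png

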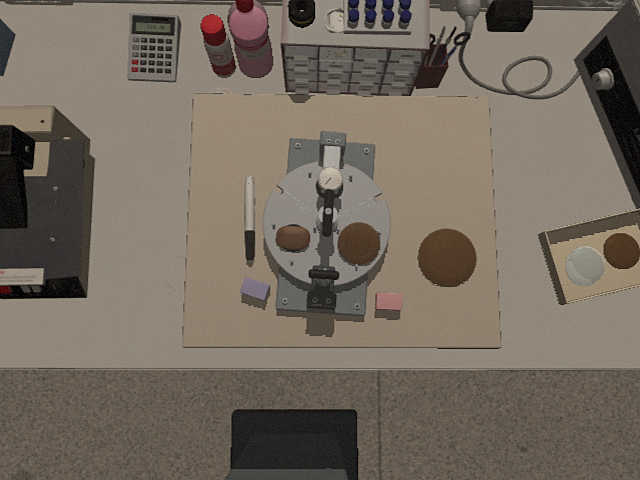

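View pics/scene0.png

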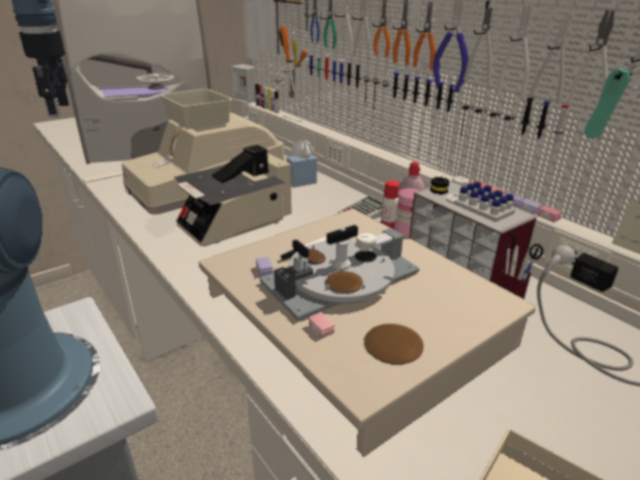

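The top view shows four brown discs or lenses:
- Cut lens in the left nest, at (293,237).
- Round lens in the right nest, at (359,243).
- Large disc on the board, at (447,257).
- Disc in the tray, at (621,250).

The one in the right nest is meant: it is in the fixture and smaller than the look-alike on the board. I'll confirm this in a crop.

```bash
cat > h.py <<'E'
import numpy as np, cv2
from bench import monitor, eyes
from scipy.spatial.transform import Rotation as R
def q(a): return R.from_quat([a[1],a[2],a[3],a[0]])
def cam(n,obs=None):
    p=eyes.camera_params(n)
    if n!="wrist": return p["intrinsics"],q(p["attitude"]).as_matrix(),np.array(p["xyz"])
    o=obs or monitor.get_obs(); T=p["tool_from_camera"]; Rt=q(o["tool_rot"]).as_matrix()
    return p["intrinsics"],Rt@T[:3,:3],Rt@T[:3,3]+o["tool_pos"]
def cast(c,uv,z):
    K,Rm,t=c; uv=np.atleast_2d(uv).astype(float)
    d=np.c_[uv,np.ones(len(uv))]@np.linalg.inv(K).T@Rm.T
    return (t+d*((z-t[2])/d[:,2])[:,None])[:,:2]
def proj(c,P):
    K,Rm,t=c; p=(np.atleast_2d(P)-t)@Rm@K.T; return p[:,:2]/p[:,2:]
E
python3 - <<'E'
from h import *
im=cv2.imread("pics/top0.png"); c=cam("top")
cv2.imwrite("pics/crop.png",cv2.resize(im[120:320,225:485],None,fx=3,fy=3,interpolation=cv2.INTER_CUBIC))
for n,uv,z in[("knob",(323,273),.1),("tbar",(328,211),.105),("gauge",(331,181),.075),("round",(359,243),.04),("cut",(293,237),.04),("big",(447,257),.005),("boxL",(255,289),.019),("boxR",(389,301),.019)]: print(n,cast(c,uv,z))
print("screws",cast(c,[(293,148),(367,151),(285,301),(358,306)],.018))
hsv=cv2.cvtColor(im,cv2.COLOR_BGR2HSV)
m=cv2.inRange(hsv,(0,90,30),(25,255,160))
for k in cv2.findContours(m,0,2)[0]:
    if cv2.contourArea(k)>300: r=cv2.minAreaRect(k); z=.037; P=cast(c,cv2.boxPoints(r),z);print("brown",r,cast(c,r[0],z),np.linalg.norm(P[0]-P[1]),np.linalg.norm(P[1]-P[2]))
m=(im.max(2)<45).astype(np.uint8)[190:320,290:350]
for k in cv2.findContours(m,0,2)[0]:
    if cv2.contourArea(k)>60: print("black",cv2.minAreaRect(k+[290,190]))
E
```

```text
knob [[ 0.46023352 -0.06225914]]
tbar [[ 0.54899899 -0.0692114 ]]
gauge [[ 0.60198009 -0.07460869]]
round [[ 0.51378984 -0.11874999]]
cut [[ 0.52264444 -0.01738646]]
big [[ 0.49775767 -0.26227166]]
boxL [[0.44451159 0.04111162]]
boxR [[ 0.42651134 -0.16618274]]
screws [[ 0.67282788 -0.0151952 ]
 [ 0.66882908 -0.13501364]
 [ 0.42620419 -0.0053581 ]
 [ 0.41876268 -0.11812328]]
brown ((621.5, 250.5), (35.0, 35.0), 90.0) [[ 0.50442675 -0.52782081]] 0.055435508562563914 0.055396863765985384
brown ((446.5, 257.5), (57.0, 57.0), 90.0) [[ 0.4922906 -0.2538004]] 0.08904419613398923 0.08889373839257834
brown ((292.5, 237.0), (22.0, 33.0), 90.0) [[ 0.52318341 -0.01652032]] 0.05092524647780546 0.03444884568627837
brown ((358.5, 243.0), (40.0, 41.0), 90.0) [[ 0.51429844 -0.1182307 ]] 0.0636854224223079 0.06260873802205949
black ((321.5088806152344, 295.86724853515625), (28.27057647705078, 24.944625854492188), 3.814074993133545)
black ((323.4617919921875, 273.9970397949219), (29.298065185546875, 8.973490715026855), 4.398705005645752)
black ((329.5, 213.0), (46.0, 25.0), 90.0)
```

View pics/crop.png

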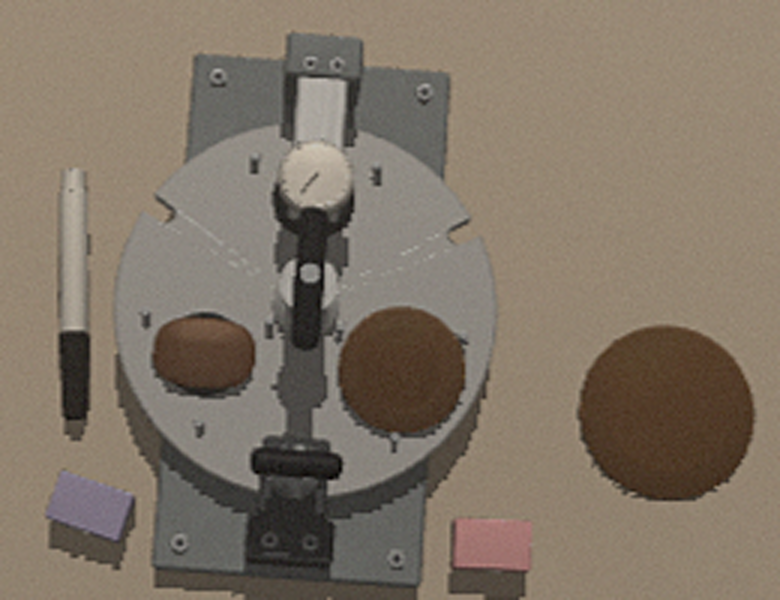

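The crop confirms it. The round lens in the right nest at (359,243) is about 64 mm across. The board disc is about 89 mm, and the other nest holds the oblong. So the table must turn +2.094. I'll move above the knob for a closer look.

>>> arm_command --rows '[[[0.1,-0.27,0.05],[0,0,-0.0275]],[[0.1,-0.27,0.05],[0,0,-0.0275]],[[0.1,-0.27,0.05],[0,0,-0.0275]],[[0.1,-0.27,0.05],[0,0,-0.0275]],[[0.1,-0.28,0],[0,0,-0.0275]],[[0.1,-0.28,0],[0,0,-0.0275]],[[0.1,-0.28,0],[0,0,-0.0275]],[[0.1,-0.28,0],[0,0,-0.0275]],[[0.1,-0.28,0],[0,0,-0.0275]],[[0.1,-0.28,0],[0,0,-0.0275]],[[0.1,-0.28,0],[0,0,-0.0275]],[[0.1,-0.28,0],[0,0,-0.0275]],[[0.15,-0.28,0],[0,0,-0.0275]],[[0.15,-0.28,0],[0,0,-0.0275]],[[0,0,0],[0,0,0]],[[0,0,0],[0,0,0]]]' --grip 115 --grip_force 40

```text
t: 2.1
tool_pos: [0.4591, -0.0567, 0.224]
tool_rot: [-0.001, 0.728, 0.686, -0.0]
wrist_force: [-0.3, 0.1, 0.4]
opening: 0.0468
gripper_force: 0.0
```

```bash
python3 - <<'E'
from h import *
o=monitor.get_obs(); im=eyes.grab_frame("wrist")[:,:,::-1].copy(); c=cam("wrist",o)
cv2.imwrite("pics/w1.png",im); np.save("w1.npy",np.r_[o["tool_pos"],o["tool_rot"]])
y=q(o["tool_rot"]).as_matrix()[:,1]; print(o["t"],o["tool_pos"],np.arctan2(y[1],y[0]),o["joint_pos"],o["opening"])
print(proj(c,[[.459,-.0625,.106],[.5475,-.0695,.108]]))
E
```

```text
2.1 [ 0.4591242  -0.05666261  0.22397261] -0.05927354895264164 [-2.60398985e-01  1.43047845e-01 -1.54248965e-01  1.27513179e+00
  4.50404284e-04  1.36967110e+00] 0.04678341329708118
[[314.39134487 225.90590866]
 [414.10989944 228.35808402]]
```

View pics/w1.png

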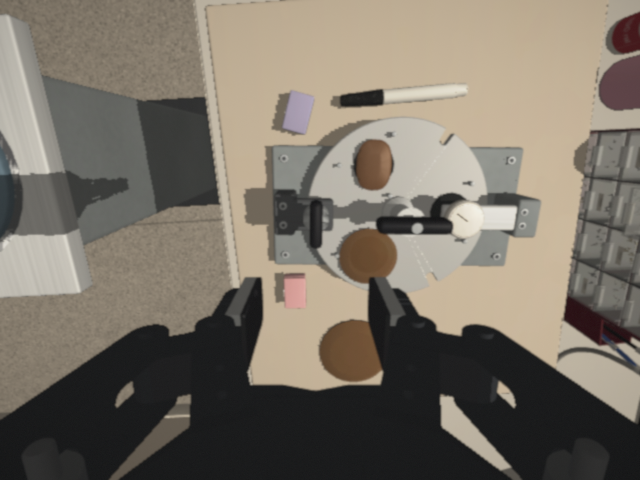

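The wrist view shows the knob at (316,224), the T-bar at (414,226) and the gauge at (464,218). The base edges are nearly aligned with the image.

```bash
python3 - <<'E'
from h import *
im=cv2.imread("pics/w1.png"); p=np.load("w1.npy"); c=cam("wrist",dict(tool_pos=p[:3],tool_rot=p[3:]))
for n,(x0,x1,y0,y1),z in[("knob",(306,328,194,254),.105),("tbar",(370,458,212,240),.108)]:
    m=(im.max(2)<50).astype(np.uint8)[y0:y1,x0:x1]
    k=max(cv2.findContours(m,0,2)[0],key=cv2.contourArea)+[x0,y0]; r=cv2.minAreaRect(k)
    P=cast(c,cv2.boxPoints(r),z); e=[P[1]-P[0],P[2]-P[1]]; l=max(e,key=np.linalg.norm)
    print(n,r,P.mean(0),[np.linalg.norm(v) for v in e],np.arctan2(l[1],l[0]))
L=cast(c,[(275,147),(521,147),(275,264),(505,265)],.018);print(L, [np.arctan2(*(b-a)[::-1]) for a,b in((L[0],L[1]),(L[2],L[3]))])
print(cast(c,(464,218),.075))
E
```

```text
knob ((315.4999694824219, 223.0), (10.999998092651367, 47.99999237060547), 0.0) [ 0.46010969 -0.0605416 ] [np.float64(0.044103627412740876), np.float64(0.009667765177326896)] 1.507877814552392
tbar ((413.377197265625, 222.74732971191406), (17.953142166137695, 73.0419692993164), 84.4006576538086) [ 0.54668412 -0.06438698] [np.float64(0.06381370641723147), np.float64(0.016464344544322523)] 0.041185965790676696
[[ 0.41991897  0.00732907]
 [ 0.68798965 -0.00853654]
 [ 0.40779952 -0.1275628 ]
 [ 0.68224833 -0.14505741]] [np.float64(-0.059115464736643364), np.float64(-0.06365841110401536)]
[[ 0.60556648 -0.07064605]]
```

>>> arm_command --rows '[[[0,-0.03,-0.2],[0,0,0]],[[0,0,-0.2],[0,0,0]],[[0,0,-0.2],[0,0,0]],[[0,0,-0.2],[0,0,0]],[[0,0,-0.14],[0,0,0]],[[0,0,0],[0,0,0]],[[0,0,0],[0,0,0]]]'

```text
t: 3.02
tool_pos: [0.4602, -0.0611, 0.0844]
tool_rot: [0.0, 0.727, 0.686, 0.0]
wrist_force: [0.8, -1.9, 0.1]
opening: 0.0464
gripper_force: 0.0
```

>>> arm_command --rows '[[[0,0,0],[0,0,0]],[[0,0,0],[0,0,0]],[[0,0,0],[0,0,0]],[[0,0,0],[0,0,0]],[[0,0,0],[0,0,0]],[[0,0,0],[0,0,0]]]' --grip 255 --grip_force 50

```text
t: 3.78
tool_pos: [0.4598, -0.0616, 0.0834]
tool_rot: [-0.0, 0.728, 0.686, -0.0]
wrist_force: [0.8, 0.4, -0.2]
opening: 0.0001
gripper_force: 0.0
```

The fingers shut on nothing, so I'll look.

```bash
python3 - <<'E'
from h import *
w=eyes.grab_frame("wrist")[:,:,::-1]; s=eyes.grab_frame("scene")[:,:,::-1]
s=cv2.resize(s[190:330,230:430],None,fx=3,fy=3,interpolation=2)
w=cv2.resize(w,(400,300))
out=np.zeros((420+0,600,3),np.uint8); 
cv2.imwrite("pics/m2.png",s); cv2.imwrite("pics/w2.png",w)
E
```

```text
(no output)
```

View pics/m2.png

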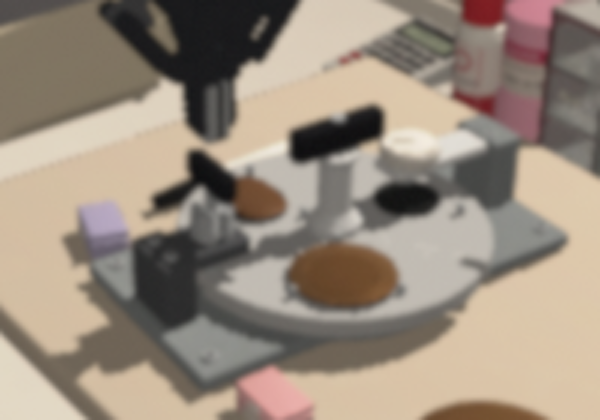

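View pics/w2.png

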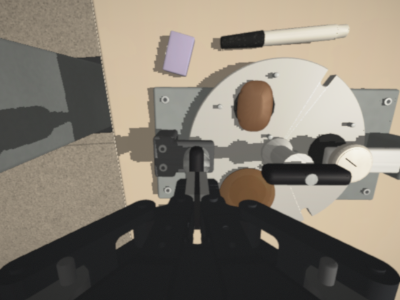

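The scene crop shows the shut fingers hovering above the knob, so the heights are off or the gripper is offset. I'll triangulate from pairs of views.

```bash
python3 - <<'E'
from h import *
p=np.load("w1.npy"); w=cam("wrist",dict(tool_pos=p[:3],tool_rot=p[3:])); t=cam("top"); s=cam("scene")
o=monitor.get_obs()
def tri(obs):
    A=np.zeros((3,3));b=np.zeros(3);L=[]
    for c,uv in obs:
        d=c[1]@np.linalg.inv(c[0])@np.r_[uv,1]; d/=np.linalg.norm(d); M=np.eye(3)-np.outer(d,d); A+=M;b+=M@c[2];L.append(M)
    X=np.linalg.solve(A,b); return X.round(4),[round(float(np.linalg.norm(M@(X-c[2]))),4) for M,(c,_) in zip(L,obs)]
S=lambda u,v:(230+u/3,190+v/3)
for n,a,b,z in[("knob",(323.4,273.5),(315.5,223),(212,175)),("tbar",(328.5,212.5),(414,225.5),(340,130)),("gauge",(331,180),(464,218),(408,147)),("round",(358.5,243),(368,256),(343,274)),("cut",(292.5,237),(374,164),(258,199)),("boxL",(255.5,288.5),(298,112),(102,222)),("boxR",(389,301),(294.5,291),(275,390))]:
    print(n,"tw",tri([(t,a),(w,b)]),"ts",tri([(t,a),(s,S(*z))]),"ws",tri([(w,b),(s,S(*z))]))
print("tcp in scene crop",(proj(s,o["tool_pos"])-[230,190])*3, o["tool_pos"],"w2",proj(cam("wrist",o),o["tool_pos"])*.625)
E
```

```text
knob tw (array([ 0.4601, -0.0629,  0.0935]), [0.0002, 0.0002]) ts (array([ 0.4602, -0.063 ,  0.0947]), [0.0001, 0.0001]) ws (array([ 0.4602, -0.0627,  0.0946]), [0.0003, 0.0003])
tbar tw (array([ 0.5496, -0.07  ,  0.0966]), [0.0009, 0.0009]) ts (array([ 0.549 , -0.0707,  0.0989]), [0.001, 0.001]) ws (array([ 0.5506, -0.0697,  0.098 ]), [0.0005, 0.0005])
gauge tw (array([ 0.6078, -0.0739,  0.0658]), [0.0019, 0.0019]) ts (array([ 0.6046, -0.0747,  0.0706]), [0.0002, 0.0002]) ws (array([ 0.6078, -0.0719,  0.0686]), [0.0006, 0.0006])
round tw (array([ 0.5158, -0.1187,  0.0332]), [0.0009, 0.0009]) ts (array([ 0.5151, -0.1187,  0.0337]), [0.0003, 0.0003]) ws (array([ 0.5163, -0.1185,  0.0333]), [0.0005, 0.0005])
cut tw (array([ 0.525 , -0.0164,  0.03  ]), [0.0006, 0.0006]) ts (array([ 0.5259, -0.0175,  0.0319]), [0.0021, 0.0021]) ws (array([ 0.5267, -0.0172,  0.0315]), [0.0016, 0.0016])
boxL tw (array([0.4469, 0.0427, 0.0006]), [0.0006, 0.0006]) ts (array([0.4455, 0.0408, 0.0152]), [0.0001, 0.0001]) ws (array([0.4469, 0.0425, 0.0138]), [0.0006, 0.0006])
boxR tw (array([ 0.4274, -0.1676,  0.0091]), [0.0003, 0.0003]) ts (array([ 0.4271, -0.1665,  0.0196]), [0.0008, 0.0008]) ws (array([ 0.4289, -0.1644,  0.0174]), [0.0006, 0.0006])
tcp in scene crop [[210.04826771 191.03641581]] [ 0.45982142 -0.06161892  0.08336906] w2 [[195.99738148 165.81653072]]
```

The fixture heights agree with the description to within a few mm. Both the scene and wrist views put the visible fingertips about 33 mm short of the reported TCP. I'll open and go down in steps, watching the force.

>>> arm_command --rows '[[[0,0,0],[0,0,0]],[[0,0,0],[0,0,0]],[[0,0,0],[0,0,0]],[[0,0,0],[0,0,0]],[[0,0,-0.07],[0,0,0]],[[0,0,-0.07],[0,0,0]],[[0,0,-0.07],[0,0,0]],[[0,0,0],[0,0,0]]]' --grip 115

```text
t: 4.88
tool_pos: [0.4586, -0.0612, 0.0506]
tool_rot: [-0.001, 0.728, 0.686, -0.001]
wrist_force: [-0.2, 1.3, 0.7]
opening: 0.0467
gripper_force: 0.0
```

```bash
python3 - <<'E'
from h import *
s=cam("scene"); S=eyes.grab_frame("scene")[:,:,::-1]; S=cv2.resize(S[190:330,230:430],None,fx=3,fy=3,interpolation=2)
w=cv2.resize(eyes.grab_frame("wrist")[:,:,::-1][120:400,200:440],None,fx=1.5,fy=1.5)
cv2.imwrite("pics/m3.png",np.hstack([S[:,60:440],w]))
o=monitor.get_obs();print(o["tool_pos"],o["wrist_force"])
for dz in(0,.02,.03,.04):print(dz,(proj(s,o["tool_pos"]+[0,0,dz])-[230,190])*3-[60,0])
E
```

```text
[ 0.45970508 -0.06156292  0.05171815] [ 0.57446818 -0.52100087 -0.1458047 ]
0 [[150.37308229 236.62330723]]
0.02 [[150.03234136 208.02581502]]
0.03 [[149.8589794  193.47600095]]
0.04 [[149.68357616 178.75486655]]
```

View pics/m3.png

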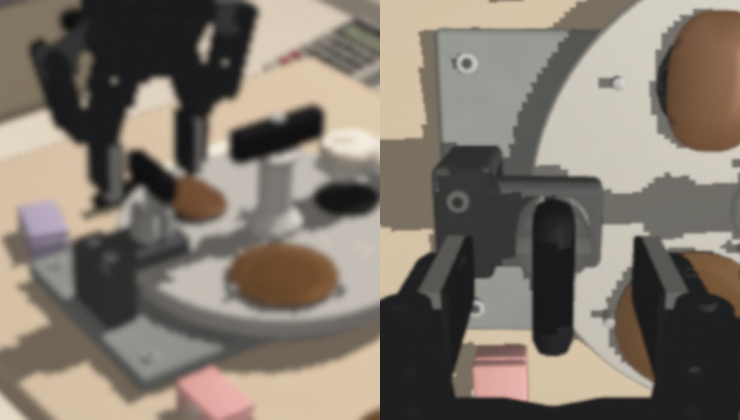

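The fingers straddle the bar, centred, with their tips at about z = 0.086. I'll close.

>>> arm_command --rows '[[[0,0,0],[0,0,0]],[[0,0,0],[0,0,0]],[[0,0,0],[0,0,0]],[[0,0,0],[0,0,0]],[[0,0,0],[0,0,0]]]' --grip 255 --grip_force 60

```text
t: 5.6
tool_pos: [0.4596, -0.0617, 0.0525]
tool_rot: [0.0, 0.728, 0.686, -0.0]
wrist_force: [-2.7, 0.8, 5.2]
opening: 0.0099
gripper_force: 59.6
```

The opening is 9.9 mm on a 12 mm bar, which suggests a hold near its rounded top. I'll reopen and go 5 mm lower.

>>> arm_command --rows '[[[0,0,0],[0,0,0]],[[0,0,0],[0,0,0]],[[0,0,-0.033],[0,0,0]],[[0,0,0],[0,0,0]]]' --grip 170

```text
t: 6.1
tool_pos: [0.4594, -0.0615, 0.0464]
tool_rot: [-0.0, 0.728, 0.686, -0.0]
wrist_force: [-0.6, 0.3, 0.1]
opening: 0.0287
gripper_force: 0.0
```

>>> arm_command --rows '[[[0,0,0],[0,0,0]],[[0,0,0],[0,0,0]],[[0,0,0],[0,0,0]],[[0,0,0],[0,0,0]]]' --grip 255 --grip_force 60

```text
t: 6.6
tool_pos: [0.4595, -0.0616, 0.047]
tool_rot: [-0.0, 0.728, 0.686, -0.0]
wrist_force: [-1.7, 0.8, 2.1]
opening: 0.0104
gripper_force: 59.5
```

>>> arm_command --rows '[[[0,0,0.05],[0,0,0]],[[0,0,0.05],[0,0,0]],[[0,0,0.035],[0,0,0]],[[0,0,0],[0,0,0]],[[0,0,0],[0,0,0]]]'

```text
t: 7.22
tool_pos: [0.4594, -0.0615, 0.0669]
tool_rot: [-0.0, 0.728, 0.686, -0.0]
wrist_force: [-0.1, -0.5, -8.4]
opening: 0.0107
gripper_force: 58.6
```

The lift reads −8.4 N, as the spring should give. I'll turn the knob +90°, then let it down.

>>> arm_command --rows '[[[0,0,0],[0,0,0.05]],[[0,0,0],[0,0,0.05]],[[0,0,0],[0,0,0.05]],[[0,0,0],[0,0,0.05]],[[0,0,0],[0,0,0.05]],[[0,0,0],[0,0,0.05]],[[0,0,0],[0,0,0.05]],[[0,0,0],[0,0,0.05]],[[0,0,0],[0,0,0.05]],[[0,0,0],[0,0,0.05]],[[0,0,0],[0,0,0]],[[0,0,0],[0,0,0]]]'

```text
t: 8.72
tool_pos: [0.458, -0.0625, 0.0665]
tool_rot: [-0.002, 0.031, 1.0, -0.001]
wrist_force: [-3.1, -5.0, -9.0]
opening: 0.0106
gripper_force: 58.6
```

>>> arm_command --rows '[[[0,0,-0.02],[0,0,0]],[[0,0,-0.02],[0,0,0]],[[0,0,-0.003],[0,0,0]],[[0,0,0],[0,0,0]],[[0,0,0],[0,0,0]]]'

```text
t: 9.35
tool_pos: [0.4581, -0.0625, 0.0604]
tool_rot: [-0.002, 0.031, 1.0, -0.001]
wrist_force: [-4.0, -4.6, -5.9]
opening: 0.0108
gripper_force: 59.2
```

>>> arm_command --rows '[[[0,0,0],[0,0,0]],[[0,0,0],[0,0,0]],[[0,0,0],[0,0,0]],[[0,0,0.1],[0,0,0]],[[0,0,0.15],[0,0,0]],[[0,0,0.15],[0,0,0]],[[0.2,-0.01,0],[0,0,0]],[[0.2,-0.015,0],[0,0,0]],[[0.207,-0.015,0],[0,0,0]],[[0,0,0],[0,0,0]],[[0,0,0],[0,0,0]]]' --grip 115

```text
t: 10.72
tool_pos: [0.5505, -0.0674, 0.1207]
tool_rot: [-0.0, 0.03, 1.0, 0.0]
wrist_force: [0.0, -0.9, -0.4]
opening: 0.0471
gripper_force: 0.0
```

```bash
python3 - <<'E'
from h import *
w=eyes.grab_frame("wrist")[:,:,::-1]; t=cv2.resize(eyes.grab_frame("top")[:,:,::-1][140:320,260:400],None,fx=2,fy=2)
cv2.imwrite("pics/m4.png",np.hstack([cv2.resize(w,(480,360)),t]))
o=monitor.get_obs();print(o["t"],o["tool_pos"],o["joint_pos"],proj(cam("wrist",o),[.549,-.0685,.108])*.75)
E
```

```text
10.825 [ 0.55003293 -0.0674162   0.12081375] [-2.36514819e-01  3.66991336e-01 -1.27206637e-01  1.07729368e+00
  1.21099299e-04 -1.76916506e-01] [[235.05730715 191.51898268]]
```

View pics/m4.png

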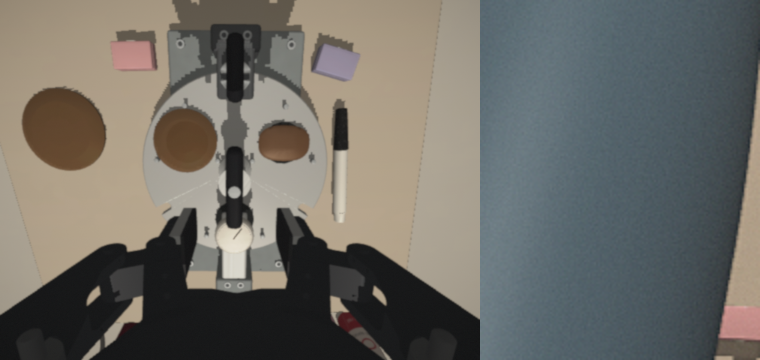

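The knob is parked, lying along the fixture's x at (235,65). The T-bar at (234,192) matches the prediction. I'll go down, grip it, and turn +120°.

>>> arm_command --rows '[[[0,0,-0.15],[0,0,0]],[[0,0,-0.15],[0,0,0]],[[0,0,-0.1],[0,0,0]],[[0,0,-0.06],[0,0,0]],[[0,0,0],[0,0,0]],[[0,0,0],[0,0,0]]]'

```text
t: 11.58
tool_pos: [0.5515, -0.0678, 0.0525]
tool_rot: [0.001, 0.03, 1.0, -0.0]
wrist_force: [1.0, -0.3, 0.3]
opening: 0.0468
gripper_force: 0.0
```

>>> arm_command --rows '[[[0,0,0],[0,0,0]],[[0,0,0],[0,0,0]],[[0,0,0],[0,0,0]],[[0,0,0],[0,0,0]],[[0,0,0],[0,0,0]]]' --grip 255 --grip_force 50

```text
t: 12.2
tool_pos: [0.5514, -0.0693, 0.0526]
tool_rot: [0.001, 0.03, 1.0, -0.001]
wrist_force: [-1.1, -5.5, 3.3]
opening: 0.0128
gripper_force: 50.0
```

>>> arm_command --rows '[[[-0.01,-0.012,0],[0,0,0]],[[0,0,0],[0,0,0.0167]],[[0,0,0],[0,0,0.03]],[[0,0,0],[0,0,0.04]],[[0,0,0],[0,0,0.04]],[[0,0,0],[0,0,0.04]],[[0,0,0],[0,0,0.04]],[[0,0,0],[0,0,0.04]],[[0,0,0],[0,0,0.04]],[[0,0,0],[0,0,0.04]]]'

```text
t: 13.45
tool_pos: [0.5504, -0.0669, 0.0526]
tool_rot: [0.002, -0.467, 0.884, 0.002]
wrist_force: [1.4, 5.9, 5.1]
opening: 0.013
gripper_force: 50.3
```

>>> arm_command --rows '[[[0,0,0],[0,0,0.04]],[[0,0,0],[0,0,0.04]],[[0,0,0],[0,0,0.04]],[[0,0,0],[0,0,0.04]],[[0,0,0],[0,0,0.04]],[[0,0,0],[0,0,0.04]],[[0,0,0],[0,0,0.04]],[[0,0,0],[0,0,0.03]],[[0,0,0],[0,0,0.02]],[[0,0,0],[0,0,0.01]],[[0,0,0],[0,0,0]],[[0,0,0],[0,0,0]]]'

```text
t: 14.95
tool_pos: [0.5479, -0.0668, 0.0526]
tool_rot: [-0.001, 0.851, -0.525, -0.002]
wrist_force: [-5.0, 4.9, 10.5]
opening: 0.0128
gripper_force: 51.0
```

```bash
python3 - <<'E'
from h import *
o=monitor.get_obs();y=q(o["tool_rot"]).as_matrix()[:,1];a=np.arctan2(y[1],y[0]);print(o["t"],o["tool_pos"],a,(a+.062-np.pi/2)%(2*np.pi)-2.0944,o["joint_pos"][5],o["ft_torque"])
E
```

```text
14.95 [ 0.5478597  -0.06678441  0.05255999] -2.6757102937586876 0.0042786866260020595 -2.275515070818814 [0.9576262  0.98621683 0.07732757]
```

>>> arm_command --rows '[[[0,0,0],[0,0,0]],[[0,0,0],[0,0,0]],[[0,0,0],[0,0,0]],[[0,0,0.1],[0,0,0]],[[0,0,0.18],[0,0,0]],[[0,0,0.18],[0,0,0]],[[0,0,0],[0,0,-0.0514]],[[0,0,0],[0,0,-0.0514]],[[0,0,0],[0,0,-0.0514]],[[-0.06,0.003,0],[0,0,-0.0514]],[[-0.06,0.003,0],[0,0,-0.0514]],[[-0.06,0.003,0],[0,0,-0.0514]],[[-0.06,0.003,0],[0,0,-0.0514]],[[-0.06,0.003,0],[0,0,-0.0514]],[[-0.06,0.003,0],[0,0,-0.0514]],[[-0.06,0.003,0],[0,0,-0.0514]],[[-0.06,0.003,0],[0,0,-0.0514]],[[-0.06,0.003,0],[0,0,-0.0514]],[[-0.057,0.003,0],[0,0,-0.0514]],[[0,0,0],[0,0,0]]]' --grip 115

```text
t: 17.45
tool_pos: [0.4599, -0.065, 0.1217]
tool_rot: [0.0, 0.031, 1.0, -0.0]
wrist_force: [0.8, 0.2, 0.2]
opening: 0.0469
gripper_force: 0.0
```

```bash
python3 - <<'E'
from h import *
o=monitor.get_obs(); w=eyes.grab_frame("wrist")[:,:,::-1]; cv2.imwrite("pics/w5.png",w)
np.save("w5.npy",np.r_[o["tool_pos"],o["tool_rot"]])
y=q(o["tool_rot"]).as_matrix()[:,1];print(o["t"],o["tool_pos"],np.arctan2(y[1],y[0]))
E
```

```text
17.45 [ 0.45986901 -0.06501519  0.12171254] 1.5081726387353698
```

View pics/w5.png

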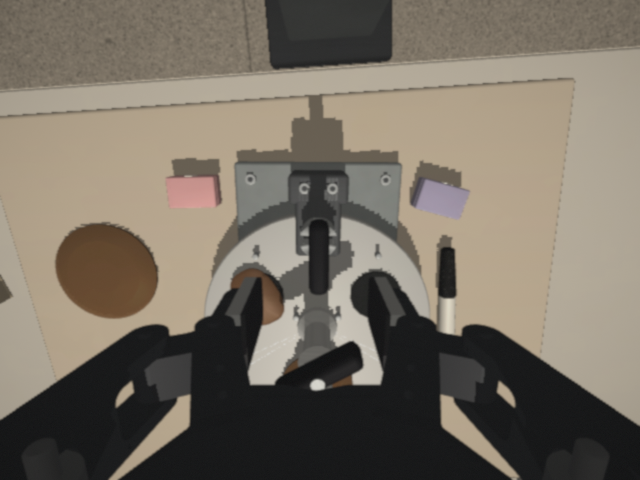

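The table has turned: the round lens is toward the gauge, the cut lens is at left (260,295), and the plate pins at (256,250) and (377,250) are symmetric. I'll regrip the knob.

>>> arm_command --rows '[[[-0.01,0.016,0],[0,0,0]],[[0,0,-0.15],[0,0,0]],[[0,0,-0.15],[0,0,0]],[[0,0,-0.109],[0,0,0]],[[0,0,0],[0,0,0]],[[0,0,0],[0,0,0]]]'

```text
t: 18.25
tool_pos: [0.459, -0.0626, 0.0601]
tool_rot: [0.0, 0.032, 0.999, -0.0]
wrist_force: [-0.6, 0.7, 1.2]
opening: 0.0466
gripper_force: 0.0
```

>>> arm_command --rows '[[[0,0,0],[0,0,0]],[[0,0,0],[0,0,0]],[[0,0,0],[0,0,0]],[[0,0,0],[0,0,0]],[[0,0,0],[0,0,0]]]' --grip 255 --grip_force 60

```text
t: 18.88
tool_pos: [0.4591, -0.0629, 0.0602]
tool_rot: [0.001, 0.032, 0.999, -0.0]
wrist_force: [-0.8, -1.4, 6.5]
opening: 0.0102
gripper_force: 60.9
```

>>> arm_command --rows '[[[0,0,0.03],[0,0,0]],[[0,0,0.012],[0,0,0]],[[0,0,0],[0,0,0]],[[0,0,0],[0,0,0]]]'

```text
t: 19.38
tool_pos: [0.4587, -0.0627, 0.0655]
tool_rot: [0.0, 0.032, 0.999, -0.0]
wrist_force: [4.0, -2.2, -7.8]
opening: 0.0108
gripper_force: 58.9
```

>>> arm_command --rows '[[[0,0,0.01],[0,0,0]],[[0,0,0],[0,0,-0.05]],[[0,0,0],[0,0,-0.05]],[[0,0,0],[0,0,-0.05]],[[0,0,0],[0,0,-0.05]],[[0,0,0],[0,0,-0.05]],[[0,0,0],[0,0,-0.05]],[[0,0,0],[0,0,-0.05]],[[0,0,0],[0,0,-0.05]],[[0,0,0],[0,0,-0.05]],[[0,0,0],[0,0,-0.05]],[[0,0,0],[0,0,0]],[[0,0,0],[0,0,0]]]'

```text
t: 21.0
tool_pos: [0.4589, -0.0626, 0.0672]
tool_rot: [0.0, 0.729, 0.684, 0.0]
wrist_force: [4.7, -2.1, -9.0]
opening: 0.0109
gripper_force: 59.0
```

>>> arm_command --rows '[[[0,0,-0.03],[0,0,0]],[[0,0,-0.03],[0,0,0]],[[0,0,-0.02],[0,0,0]],[[0,0,0],[0,0,0]],[[0,0,0],[0,0,0]]]'

```text
t: 21.62
tool_pos: [0.4588, -0.0626, 0.0552]
tool_rot: [0.0, 0.729, 0.684, 0.0]
wrist_force: [4.8, -1.9, -5.9]
opening: 0.0109
gripper_force: 59.3
```

>>> arm_command --rows '[[[0,0,-0.02],[0,0,0]],[[0,0,-0.02],[0,0,0]],[[0,0,-0.015],[0,0,0]],[[0,0,0],[0,0,0]],[[0,0,0],[0,0,0]]]'

```text
t: 22.25
tool_pos: [0.4588, -0.0626, 0.0471]
tool_rot: [0.0, 0.729, 0.684, 0.0]
wrist_force: [4.9, -1.9, -4.2]
opening: 0.0108
gripper_force: 59.5
```

The force still follows the spring at z = 0.047, so the pin is in the notch. I'll release and retreat.

>>> arm_command --rows '[[[0,0,0],[0,0,0]],[[0,0,0],[0,0,0]],[[0,0,0],[0,0,0]],[[0,0,0],[0,0,0]],[[0,0,0.1],[0,0,0]],[[0,0,0.2],[0,0,0]],[[0,0,0.3],[0,0,0]],[[0,0,0.3],[0,0,0]],[[0,0,0.2],[0,0,0]],[[0,0,0],[0,0,0]],[[0,0,0],[0,0,0]]]' --grip 115

```text
t: 23.62
tool_pos: [0.4579, -0.0624, 0.2112]
tool_rot: [-0.0, 0.729, 0.684, -0.0]
wrist_force: [-0.4, -0.4, -1.6]
opening: 0.047
gripper_force: 0.0
```

```bash
python3 - <<'E'
from h import *
o=monitor.get_obs(); w=eyes.grab_frame("wrist")[:,:,::-1].copy(); s=eyes.grab_frame("scene")[:,:,::-1]
c=cam("wrist",o)
k=(w.max(2)<50).astype(np.uint8); print(o["t"],o["tool_pos"])
s=cv2.resize(s[190:310,250:430],None,fx=2.5,fy=2.5,interpolation=2)
W=w[140:380,220:560]; S=cam("scene")
d=np.array([np.cos(-.062),np.sin(-.062)]);A=np.array([.5495,-.0685])
pr=lambda P:proj(c,P)-[220,140]
print("gauge tip exp",pr([*(A+.058*d),.042]),"knob top home/9mm",pr([[*(A-.09*d),.105],[*(A-.09*d),.114]]))
print("scene knob centre home/9mm",[(proj(S,[*(A-.09*d),z])-[250,190])*2.5 for z in(.096,.105)])
cv2.imwrite("pics/m6.png",np.hstack([W,cv2.resize(s,(int(s.shape[1]*.8),240))]))
E
```

```text
23.625 [ 0.45791965 -0.06237555  0.21118323]
gauge tip exp [[238.91703922  68.87776743]] knob top home/9mm [[96.12159154 82.94117555]
 [96.15998492 85.38809752]]
scene knob centre home/9mm [array([[125.76690988, 144.47607359]]), array([[125.63889682, 133.24583781]])]
```

View pics/m6.png

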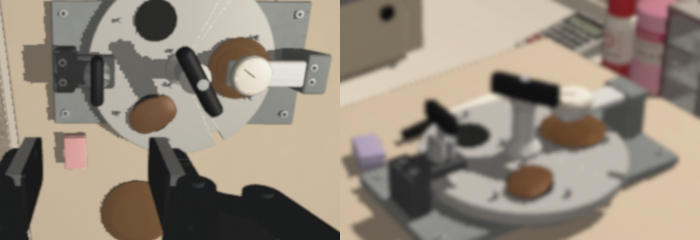

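The round lens is centred at (238,68), where the gauge tip should project. The knob sits at the home height (147 seen, 144 expected home, 133 if raised). I'll do one numeric check against the starting picture, then hand in.

```bash
python3 - <<'E'
from h import *
from bench import env
a=cv2.imread("pics/scene0.png",0); b=cv2.cvtColor(eyes.grab_frame("scene"),cv2.COLOR_RGB2GRAY)
r=cv2.matchTemplate(b[225:270,275:325],a[236:258,290:312],cv2.TM_CCOEFF_NORMED); _,v,_,l=cv2.minMaxLoc(r); sh=(l[0]-15,l[1]-11); print("knob shift px",sh,v)
if v>.8 and abs(sh[1])<=1: print(env.hand_in())
E
```

```text
knob shift px (0, 0) 0.9897481799125671
the job is handed in; nothing more can be done
None
```

The job is handed in: the round lens is under the gauge spindle and the plunger is home in that notch. Both lenses are still in their nests, and I saw no contact with the pen or the boxes.

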